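Hold a board strip under the 20 N contact load of a hand-lever tester

TASK

Lay the wide strip of corrugated board flat on the tester's round anvil, placed so that the raised foot will come down wholly on the board, and let go of it. Then draw the spring-return lever down gently until the dial's pointer stands at the set marker, 20 N, never passing 30 N, which would crush the flutes. Finish while still holding the lever there, pointer at the marker, so the thickness can be read under load; do not let go, and leave the other things on the bench as they are.

Things in the scene. Friction and masses are not known exactly. Their poses are not given: they have to be found in the camera images.
- tester: Board tester fixed to the bench: beige C-frame 160 wide (x), 270 deep (y), 240 mm high without the dial. Origin on the bench straight below the foot; z up, y to its open front, x to the side with the lever (near the world's axes: lever on the far side, column at -y). Base x +-80, y -160 to 65, top at z 28 mm; low console in front of it, y 60 to 112, below z 50. Column x +-32, y -157 to -95 mm.
- head_front (a point): Middle of the front face of the tester's overhanging head, at x 0, y 35, z 200 mm of the tester. The head spans x +-32, y -157 to 35, z 166 to 234 mm. Below it the gap over the anvil is open at the front (+y) and on the -x side.
- anvil (a point): Centre of the top of the round steel anvil, 70 mm across, 60 mm above the bench, straight below the foot; axes as the tester.
- foot: Round flat steel pressure foot, 36 mm across, on the ram. Origin at the centre of its underside: 92 mm above the bench with the lever up, so 32 mm above the anvil and 25 mm above a strip lying on it. The ram (34 mm thick above the foot) goes down 40 mm per rad of lever; the foot gives 1 mm per 4 N against the load spring.
- handle (a point): Straight black rubber sleeve on the lever, 24 mm across, 90 mm long, on a 12 mm steel rod. This point is the sleeve's centre, 165 mm from the pivot; the sleeve runs straight out from it. In the tester's frame its centre is at x 52, y 101, z 286 mm released (lever 0.55 rad above level) and at about y 122, z 166 mm (0.2 rad below level) at 20 N.
- lever: The whole lever: steel hub 38 mm across, rod and rubber sleeve. Origin on the pivot axis in line with the rod: x 52, y -40, z 200 mm of the tester. The axis runs along the tester's x; the lever swings in the upright plane through this point along the tester's y, its free end to the front.
- lever_angle (a joint): Lever angle (rad): 0 released, up at its stop; grows as it is drawn down, 0.85 at the lower stop (over 30 N). A spring always returns it to 0. With the strip on the anvil the foot touches at about 0.63 and 20 N is near 0.75; there 0.025 rad (4 mm at the sleeve) is about 4 N. Push at the sleeve's centre: about 2 N to start, 3 to 4 N before contact, 9 to 10 N at 20 N of load.
- pointer (a joint): Load dial pointer (rad): 0 = no load, 0.1 rad per newton on the foot, so 2.0 = 20 N and 3.0 = 30 N. It turns clockwise seen from the dial's front.
- dial (a point): Centre of the load dial's white face, 72 mm across, black pointer, on the ram's top end: 306 mm above the bench over the foot, going down with it. It looks up, tilted 0.5 rad to the tester's front; seen from there 0 N is 2.5 rad anticlockwise from 12 o'clock (the side away from the front), 25 N at 12 o'clock; ticks every 5 N; steel set marker on the rim at 20 N.
- strip: Wide strip of double-wall corrugated board, 220 x 56 x 7 mm, 14 to 28 g, lying flat on the bench. Origin at the centre of its underside, x along its length, y across it, z up.
- offcut: Narrow offcut of the same board, 190 x 26 x 7 mm, not to be tested: bystander. Origin at the centre of its underside, x along its length. It and the wide strip change places from start to start.
- tape: Roll of tape lying flat, 100 mm across, 48 mm high, hole 76 mm: bystander. Origin at the centre of its underside.
- caliper: Digital caliper lying flat, 240 mm long, 13 mm high: bystander. Origin under the middle of its beam, x along the beam.
There are look-alikes about, which are no part of the job. What is shaped like the strip but green or yellow is not meant.

How it is judged:
By the outcome, as a careful person would: the job done as asked, in the order asked, and still so for the second after the job is handed in, while the arm keeps its last pose, push and grip.
It also fails if it takes over 58 s, if anything falls off the work surface, if the arm or the gripper's body presses on something with over 40 N, if the wrist force passes 120 N, or if a joint passes its speed limit or range.

ROBOT

A 7-joint arm with a two-finger parallel gripper is mounted at the origin on the work surface. World frame = base frame: x ahead of the robot, y to its left, z up, the work surface at z = 0. Lengths are in m, angles in rad, forces in N, time in s.
With the tool pointing down it reaches from about 0.425 to 0.925 m from the base axis. Payload 6.8 kg.
Tool frame: the origin (TCP) lies on the centre line of the jaws, within the pads' length; the fingertips stand ahead of it and the grasp point (between the pads) is the TCP (env.tip_extent is the z of the fingertips in the tool frame, in m); z points along the fingers, y is the line along which they close (so a half turn about z gives the same grasp; the last joint's range is limited). The gripper opens to 85 mm and grips with 20 to 120 N. Pads are 22 mm wide; open, the fingers measure 114 mm over their backs; the gripper's body (76 mm by 85 mm) begins 54 mm behind the grasp point. The pads swing forward as they close: fully open they stand 13 mm farther back than shut.
Start: joints at [-1.389, 0.477, 0.022, 1.555, -0.011, 1.109, -0.083], TCP at [0.193, 0.647, 0.25] pointing down, gripper open.
Joint ranges: [-2.96, 2.96], [-0.34, 2.1], [-1.41, 1.46], [0.24, 2.44], [-1.37, 4.51], [0.17, 1.92], [-2.96, 2.96]. Speed limits (rad/s): [2.39, 2.39, 3.14, 3.14, 3.14, 3.14, 3.14].

INTERFACE

Orientations are given as a rotation vector (axis times angle).
In Python, from station import monitor, snapshot, order, spotter, env gives the robot as it stands.
- The arm moves only by the tool jog_arm, never from a script. Its argument "rows" is a list of rows, each a list of 3 entries, a list of its own where there are three numbers: the shift along the world's x, y, z in mm, then the turn, a rotation vector about the world's x, y, z in rad, then the closure, from 0 (fully open) to 1 (shut). A call has 1 to 20 rows; each row shifts and turns the commanded pose from where the row before left it; what a row does not reach is not made up. A row lasts 1/10 s, in which the tool goes at most 50 mm and 8.59 degrees, less where a joint would pass 70% of its speed; a pose out of reach is approached as far as the arm can. A call is refused whole if a number of a shift passes 50 or a number of a turn 0.15, either way. A call with a gripper value outside its range is refused whole. The fingers move at their own pace and stop on an object; "squeeze" is the grip in N (left out, the last holds). Time passes only in rows, so rows that do not move let the fingers close. It gives the time, the measured TCP pose, the force, the opening and the grip force at its end, in the units of the state.
- monitor.get_state(): the state, without advancing time (a new reading comes with each control period).
- snapshot(name): name is "scene" or "top"; returns a dict with "pixels" (400x640x3 uint8, red, green, blue), "fx", "fy", "cx", "cy" (pixels), "k1" (the pictures are not rectified: a ray, as slopes to the right and down, at radius r is drawn at 1 + k1 r^2 times it, then the intrinsics apply), "world_from_camera" (4x4, takes a point from camera to world coordinates). Camera axes: x right, y down, z forward; pixel columns grow to the right and rows downward; lengths in m; the calibration is good to about 2 mm. A picture is of the moment at which its call begins. There is no depth.
- order.job_done(): hands the job in; it is judged then, once.
Trained networks look in the newest picture that a camera, given by its name, has taken for a name from the list of things; names that differ only in an ending like _2 or _b are one class to them, and where a whole thing is asked for, a point or a joint stands for the part that bears it (a point fixed in the world has none). Each returns a list of dicts, best first, with "confidence" (0 to 1); they miss things now and then, are a little off and sometimes report something else, mostly with a low value. They report only what shows in the picture. A call takes as long as a camera call. They do not tell look-alikes from the thing itself.
- spotter.regions_of(camera, query): "region" (400x640 bool, what is visible of it) and "location" ([row, column] in pixels, amid what is visible of it).
The state is a dict: "clock": time; "qpos": joint angles; "joint_vel": joint speeds; "effort": joint torques, N m; "tcp_pos": TCP position; "ee_rot": TCP orientation; "contact_force": force on the tool from outside, world axes, zero at the start; "wrist_torque": the same for the moment, N m; "gripper_width": finger opening in m; "gripper_force": force on a finger pad.
Only numpy, scipy, OpenCV 4.12 (cv2) and the standard library are available. Lean on these libraries where they do the work, as an engineer would, in place of code of your own. Each camera call takes 0.05 s, during which the arm holds its last target. There are 200 camera calls.

## Working session

There is one attempt and no reset: what is moved stays moved. The work goes in short steps, Python scripts to look and compute and a tool call to move; the robot and the scene stay as the last step left them, time stands still between calls to the robot, and variables do not carry over. Pictures are saved under pics/ and viewed, at most 10 in all, crops included, and the job is handed in when it is done.

Besides the shell and the picture viewer there is one more tool, called after "Call:" by a JSON object that holds its "api" and its "payload". jog_arm: Moves the arm, as the interface text tells. Its arguments: {"type":"object","properties":{"rows":{"type":"array","items":{"type":"array"}},"squeeze":{"type":"number"}},"required":["rows"]}

```bash
ls; mkdir -p pics; cat > h.py <<'E'
import numpy as np, cv2
from station import monitor, snapshot, order, spotter, env
def cam(n):
    s=snapshot(n); s["K"]=np.array([[s["fx"],0,s["cx"]],[0,s["fy"],s["cy"]],[0,0,1]]); return s
def save(s,f,crop=None,scale=1):
    im=s["pixels"][:,:,::-1]
    if crop: r0,r1,c0,c1=crop; im=im[r0:r1,c0:c1]
    cv2.imwrite("pics/"+f,cv2.resize(im,None,fx=scale,fy=scale,interpolation=cv2.INTER_CUBIC))
def _und(s,uv):
    # solve r_d = r(1+k1 r^2)
    d=np.array([(uv[0]-s["cx"])/s["fx"],(uv[1]-s["cy"])/s["fy"]]); x=d.copy()
    for _ in range(30): x=d/(1+s["k1"]*(x@x))
    return x
def ray(s,uv):
    x=_und(s,uv); T=np.array(s["world_from_camera"]); return T[:3,3],T[:3,:3]@np.array([x[0],x[1],1])
def onz(s,uv,z):
    o,d=ray(s,uv); return o+d*(z-o[2])/d[2]
def proj(s,p):
    T=np.linalg.inv(np.array(s["world_from_camera"])); c=T[:3,:3]@np.array(p)+T[:3,3]; x=c[:2]/c[2]; x=x*(1+s["k1"]*(x@x))
    return np.array([s["fx"]*x[0]+s["cx"],s["fy"]*x[1]+s["cy"]])
E
python3 - <<'E'
from h import *
np.set_printoptions(precision=4,suppress=True)
print(env.tip_extent)
for n in("top","scene"):
    s=cam(n); save(s,n+"0.png"); print(n,s["fx"],s["k1"],np.array(s["world_from_camera"]))
    for q in("strip","offcut","tape","caliper","tester","anvil","head_front","foot","handle","dial","lever"):
        for r in spotter.regions_of(n,q)[:3]:
            m=r["region"]; rr=cv2.minAreaRect(np.argwhere(m)[:,::-1].astype(np.float32))
            print(q,round(r["confidence"],2),np.round(r["location"]),m.sum(),"z0->",onz(s,r["location"][::-1],0)[:2],"rect",np.round(rr[0]),np.round(rr[1]),round(rr[2]))
print(monitor.get_state())
E
```

```text
pics
0.019
top 510.83339024788876 -0.12240518209759468 [[ 0.0204 -0.9961  0.0862  0.4736]
 [-0.9997 -0.0194  0.0129  0.1312]
 [-0.0111 -0.0865 -0.9962  1.6035]
 [ 0.      0.      0.      1.    ]]
strip 0.8 [224. 274.] 1292 z0-> [0.5225 0.3114] rect [274. 228.] [71. 18.] 90
strip 0.6 [167. 220.] 1184 z0-> [0.7013 0.4913] rect [220. 169.] [18. 69.] 28
strip 0.57 [261. 210.] 1365 z0-> [0.4033 0.512 ] rect [211. 260.] [20. 71.] 13
offcut 0.65 [232. 323.] 493 z0-> [0.5016 0.1559] rect [326. 231.] [ 9. 60.] 10
tape 0.89 [134. 364.] 420 z0-> [0.8159 0.0329] rect [358. 141.] [32. 31.] 90
caliper 0.89 [138. 283.] 527 z0-> [0.7979 0.2921] rect [281. 147.] [72. 17.] 88
caliper 0.45 [190. 448.] 756 z0-> [ 0.6429 -0.2348] rect [448. 190.] [29. 31.] 90
caliper 0.28 [128. 359.] 462 z0-> [0.8331 0.049 ] rect [358. 142.] [33. 31.] 90
tester 0.61 [191. 439.] 5035 z0-> [ 0.6363 -0.2076] rect [443. 197.] [ 56. 106.] 90
anvil 0.74 [195. 440.] 5243 z0-> [ 0.6239 -0.2105] rect [460. 196.] [ 56. 140.] 90
anvil 0.45 [174. 417.] 494 z0-> [ 0.6887 -0.1383] rect [424. 173.] [10. 67.] 90
head_front 0.76 [196. 43
[... 1517 characters left out ...]
65. 25.] 90
lever 0.71 [165. 236.] 406 z0-> [ 0.4234 -0.3889] rect [233. 168.] [13. 51.] 72
lever 0.71 [323. 304.] 768 z0-> [0.8139 0.283 ] rect [318. 316.] [23. 76.] 45
{'clock': 1.2, 'qpos': array([-1.3891,  0.477 ,  0.0224,  1.5554, -0.0115,  1.1093, -0.0831]), 'joint_vel': array([ 0.0002,  0.0012,  0.0008, -0.001 ,  0.0003, -0.0006, -0.0008]), 'effort': array([ -0.0007, -59.6337,   1.6057, -28.1538,   0.0124,   0.0017,
        -0.    ]), 'tcp_pos': array([0.1929, 0.6469, 0.2503]), 'ee_rot': array([ 0.4536,  3.1087, -0.0001]), 'contact_force': array([ 0.306 , -0.1954,  0.6037]), 'wrist_torque': array([-0.0213, -0.0343,  0.0226]), 'gripper_force': 0.0, 'gripper_width': 0.08562301017065313}
```

View pictures.

```bash
python3 - <<'E'
import cv2
a=cv2.imread("pics/top0.png"); cv2.imwrite("pics/top0c.png",cv2.resize(a[90:330,150:550],None,fx=2,fy=2,interpolation=cv2.INTER_CUBIC))
a=cv2.imread("pics/scene0.png"); cv2.imwrite("pics/scene0c.png",cv2.resize(a[110:370,150:500],None,fx=2.2,fy=2.2,interpolation=cv2.INTER_CUBIC))
E
```

```text
(no output)
```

View pics/top0c.png

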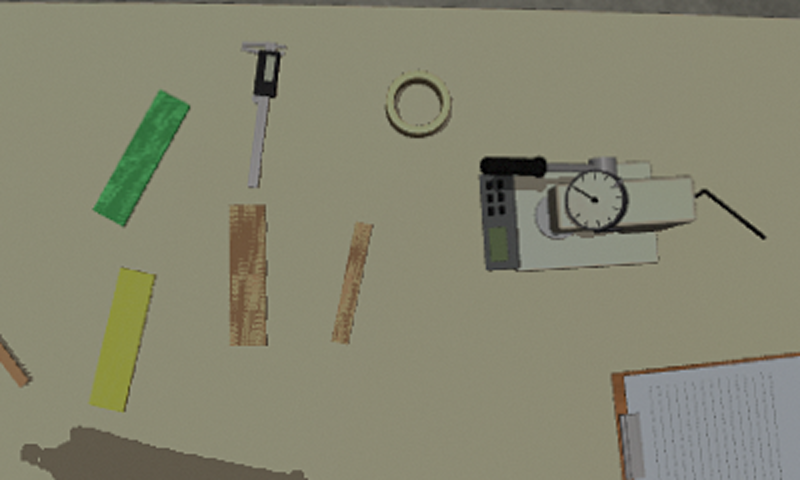

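View pics/scene0c.png

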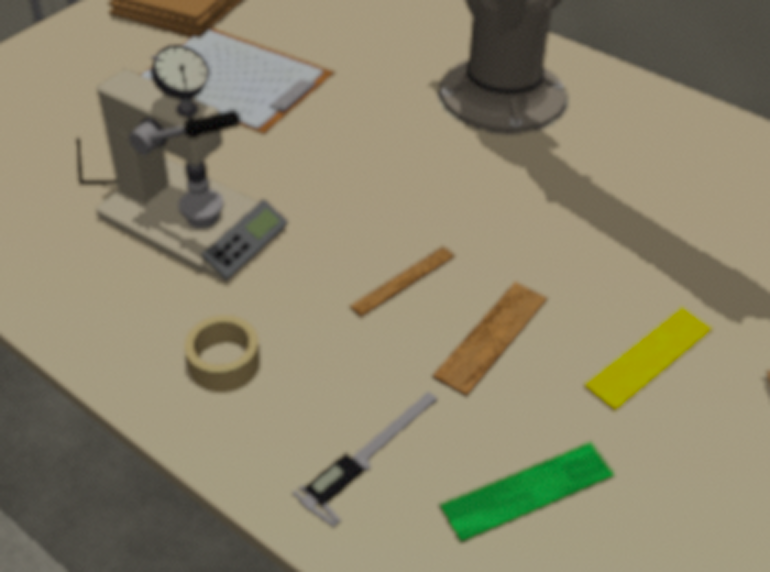

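```bash
cat > fit.py <<'E'
from h import *
from scipy.optimize import least_squares
t=cam("top"); s=cam("scene")
def W(p,q): # tester mm -> world
    c,sn=np.cos(p[2]),np.sin(p[2]); x,y,z=np.array(q)/1000
    return np.array([p[0]+c*x-sn*y,p[1]+sn*x+c*y,z])
L=[(t,(0,0,306),(448,190)),(t,(-80,-160,28),(479,221.5)),(s,(0,0,306),(231.8,142.7)),(s,(0,0,60),(241.5,204.5))]
for c,n in((t,"top"),(s,"scene")):
    r=spotter.regions_of(n,"handle")[0]; print(r["confidence"],r["location"])
f=lambda p:np.concatenate([proj(c,W(p,q))-uv for c,q,uv in L])
r=least_squares(f,[0.64,-0.2,0]); print(r.x,np.round(r.fun,1)); p=r.x
np.save("p.npy",p)
def draw(c,crop,k,fn):
    r0,r1,c0,c1=crop
    im=cv2.resize(c["pixels"][r0:r1,c0:c1,::-1],None,fx=k,fy=k,interpolation=cv2.INTER_CUBIC)
    P=lambda q:tuple(np.round(((proj(c,W(p,q))-[c0,r0]+.5)*k-.5)).astype(int).tolist())
    def pl(qs,col,cl=True): cv2.polylines(im,[np.array([P(q) for q in qs])],cl,col,1)
    circ=lambda x,y,z,R:[(x+R*np.cos(a),y+R*np.sin(a),z) for a in np.linspace(0,6.28,40)]
    pl([(-80,-160,28),(80,-160,28),(80,65,28),(-80,65,28)],(0,0,255))
    pl([(-32,-157,234),(32,-157,234),(32,35,234),(-32,35,234)],(255,0,0))
    pl([(-32,35,166),(32,35,166),(32,35,234),(-32,35,234)],(255,0,0))
    pl(circ(0,0,60,35),(0,255,255)); pl(circ(0,0,92,18),(255,0,255))
    d=[(36*np.cos(a),36*np.sin(a)*np.cos(.5),306-36*np.sin(a)*np.sin(.5)) for a in np.linspace(0,6.28,40)]; pl(d,(0,255,0))
    c5,s5=np.cos(.55),np.sin(.55)
    pl([(52,-40+120*c5,200+120*s5),(52,-40+210*c5,200+210*s5)],(0,165,255),False)
    cv2.imwrite("pics/"+fn,im)
draw(t,(150,240,380,510),6,"ft.png"); draw(s,(115,245,180,290),4.5,"fs.png")
a=cv2.imread("pics/ft.png");b=cv2.imread("pics/fs.png");print(a.shape,b.shape)
E
python3 fit.py
```

```text
0.7 [172.4, 417.8]
0.57 [170.4, 228.5]
[ 0.61112662 -0.16213183  0.06717544] [-1.5 -0.7 -0.1 -0.  -0.  -1.3 -1.  -2.2]
(540, 780, 3) (585, 495, 3)
```

View pics/ft.png

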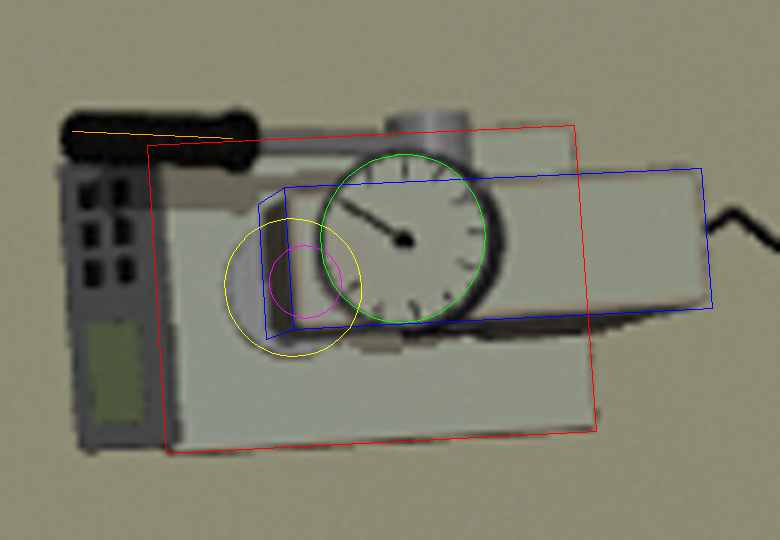

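View pics/fs.png

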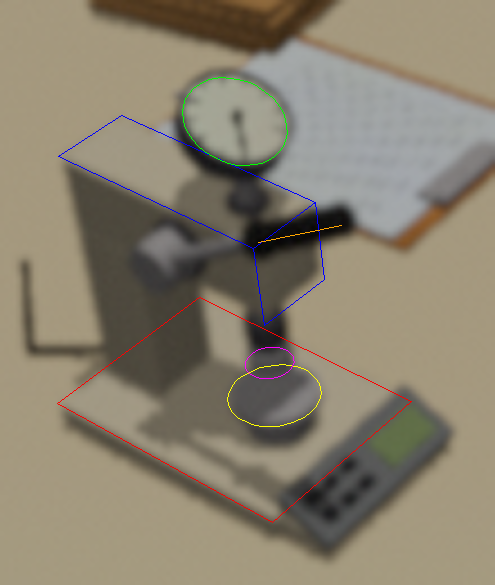

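```bash
cat > fit2.py <<'E'
exec(open("fit.py").read().split("L=[")[0])
zt=lambda u,v:((u+.5)/6-.5+380,(v+.5)/6-.5+150)
zs=lambda u,v:((u+.5)/4.5-.5+180,(v+.5)/4.5-.5+115)
L=[(t,(0,0,306),zt(403,239)),(t,(-80,-160,28),zt(597,432)),(t,(52,101,286),zt(160,138)),(t,(-32,-157,234),zt(712,308)),(t,(-32,35,234),zt(293,330)),
(s,(0,0,306),zs(234,119.5)),(s,(0,0,60),zs(273,402)),(s,(80,-160,28),zs(66,415)),(s,(52,101,286),zs(301,229)),(s,(32,-157,234),zs(66,165))]
def f(p):
    return np.concatenate([proj(c,W(p,q))+(p[3:5] if c is t else p[5:7])-uv for c,q,uv in L]+[p[3:]*2])
r=least_squares(f,[0.61,-0.16,0.06,0,0,0,0],loss="soft_l1"); print(np.round(r.x,4)); print(np.round(r.fun[:-4].reshape(-1,2),1))
p=r.x[:3]; np.save("p.npy",p)
for q in((0,0,60),(52,101,286),(52,122,166),(52,-40,200)): print(q,np.round(W(p,q),4))
# strip: refine by minAreaRect on world-projected mask
for c,n in((t,"top"),(s,"scene")):
    for r in spotter.regions_of(n,"strip"):
        m=r["region"]; col=c["pixels"][m].mean(0)
        cs=cv2.findContours(m.astype(np.uint8),0,1)[0]; k=max(cs,key=len)[:,0,:]
        w=np.array([onz(c,uv,0.007)[:2] for uv in k]); R=cv2.minAreaRect((w*1000).astype(np.float32))
        print(n,round(r["confidence"],2),col.round(),np.round(R[0]),np.round(R[1]),round(R[2],1))
E
python3 fit2.py
```

```text
[ 0.6104 -0.162   0.0719  0.1541  0.0118  0.1811  0.3868]
[[-0.1  0.1]
 [ 0.  -0.1]
 [-1.2 -0.1]
 [ 0.1  0. ]
 [ 0.2  0.1]
 [ 0.5  0.6]
 [ 0.6 -1.3]
 [-1.8 -2.1]
 [ 0.1  1.4]
 [-1.6 -1.5]]
(0, 0, 60) [ 0.6104 -0.162   0.06  ]
(52, 101, 286) [ 0.6551 -0.0575  0.286 ]
(52, 122, 166) [ 0.6535 -0.0366  0.166 ]
(52, -40, 200) [ 0.6652 -0.1982  0.2   ]
top 0.89 [ 57. 120.  68.] [696. 486.] [ 62. 223.] 62.1
top 0.69 [138. 142.  64.] [406. 508.] [ 63. 224.] 77.5
top 0.68 [122. 101.  73.] [514. 312.] [219.  60.] 1.7
scene 0.68 [ 27. 131.  53.] [693. 488.] [ 62. 221.] 63.2
scene 0.6 [138. 102.  58.] [511. 314.] [224.  60.] 0.9
scene 0.6 [163. 158.   3.] [405. 509.] [ 56. 222.] 79.3
```

Call:
{"api": "jog_arm", "payload": {"rows": [[[10, -15, 0], [0, 0, 0.015], 0], [[20, -30, -10], [0, 0, 0.03], 0], [[23, -33, -15], [0, 0, 0.03], 0], [[23, -33, -15], [0, 0, 0.03], 0], [[23, -33, -15], [0, 0, 0.03], 0], [[23, -33, -15], [0, 0, 0.03], 0], [[23, -33, -15], [0, 0, 0.03], 0], [[23, -33, -15], [0, 0, 0.03], 0], [[23, -33, -15], [0, 0, 0.03], 0], [[20, -33, -15], [0, 0, 0.03], 0], [[10, -20, -10], [0, 0, 0.02], 0], [[3, -6, -10], [0, 0, 0], 0], [[0, 0, 0], [0, 0, 0], 0], [[0, 0, 0], [0, 0, 0], 0]], "squeeze": 20}}

```text
clock: 3.0
tcp_pos: [0.4163, 0.3135, 0.1005]
ee_rot: [0.026, -3.141, -0.002]
contact_force: [0.0, 0.6, 0.1]
gripper_width: 0.0852
gripper_force: 0.0
```

Call:
{"api": "jog_arm", "payload": {"rows": [[[0, 0, -20], [0, 0, 0], 0], [[0, 0, -25], [0, 0, 0], 0], [[0, 0, -20], [0, 0, 0], 0], [[0, 0, -9], [0, 0, 0], 0], [[0, 0, -4], [0, 0, 0], 0], [[0, 0, -2], [0, 0, 0], 0], [[0, 0, 0], [0, 0, 0], 0], [[0, 0, 0], [0, 0, 0], 0.15], [[0, 0, 0], [0, 0, 0], 0.22]]}}

```text
clock: 3.9
tcp_pos: [0.4173, 0.3122, 0.021]
ee_rot: [-0.024, 3.141, 0.001]
contact_force: [0.2, 0.5, 0.1]
gripper_width: 0.0669
gripper_force: 0.0
```

Call:
{"api": "jog_arm", "payload": {"rows": [[[0, 0, 0], [0, 0, 0], 0.28], [[0, 0, 0], [0, 0, 0], 0.32], [[0, 0, 0], [0, 0, 0], 0.36], [[0, 0, 0], [0, 0, 0], 0.42], [[0, 0, 0], [0, 0, 0], 0.42], [[0, 0, 0], [0, 0, 0], 0.42]]}}

```text
clock: 4.5
tcp_pos: [0.4173, 0.3102, 0.0221]
ee_rot: [0.022, -3.141, 0.003]
contact_force: [-4.2, -6.8, 24.3]
gripper_width: 0.0522
gripper_force: 19.3
```

```bash
python3 - <<'E'
from h import *
print(env.tip_extent, monitor.get_state()["contact_force"])
for n,C in(("top",(180,275,250,300)),("scene",(215,300,320,420))):
    s=cam(n); save(s,n+"1.png",C,5)
a=cv2.imread("pics/top1.png");b=cv2.imread("pics/scene1.png");h=max(a.shape[0],b.shape[0])
cv2.imwrite("pics/g1.png",np.hstack([cv2.copyMakeBorder(x,0,h-x.shape[0],0,0,0) for x in(a,b)]))
E
```

```text
0.019 [-4.24212428 -6.78685674 24.28152342]
```

View pics/g1.png

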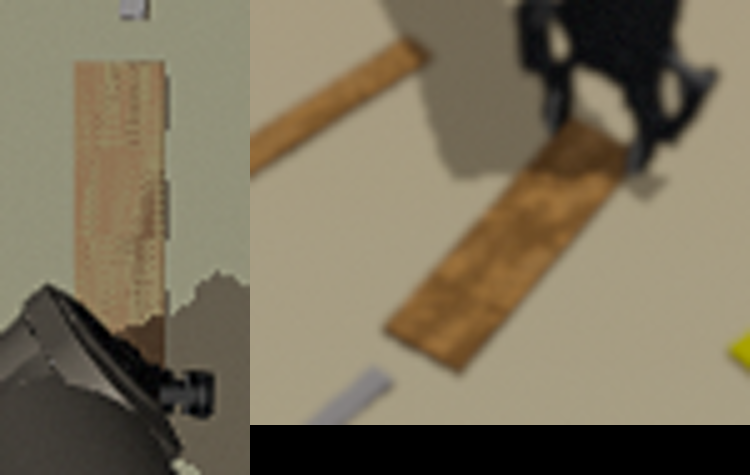

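Call:
{"api": "jog_arm", "payload": {"rows": [[[0, 0, 1], [0, 0, 0], 0.42], [[0, 0, 1], [0, 0, 0], 0.42], [[0, 0, 3], [0, 0, 0], 0.42], [[0, 0, 5], [0, 0, 0], 0.42], [[0, 0, 10], [0, 0, 0], 0.42], [[0, 0, 15], [0, 0, 0], 0.42], [[0, 0, 15], [0, 0, 0], 0.42], [[0, 0, 15], [0, 0, 0], 0.42], [[0, 0, 10], [0, 0, 0], 0.42], [[0, 0, 5], [0, 0, 0], 0.42], [[0, 0, 0], [0, 0, 0], 0.42], [[0, 0, 0], [0, 0, 0], 0.42]]}}

```text
clock: 5.8
tcp_pos: [0.4166, 0.3117, 0.1]
ee_rot: [0.024, -3.141, 0.001]
contact_force: [0.5, -0.1, -0.1]
gripper_width: 0.0495
gripper_force: 0.0
```

```bash
cat > strip.py <<'E'
from h import *
def corners(tag=None):
    out={}
    for n in("top","scene"):
        s=cam(n); out[n]=s
        im=s["pixels"].astype(int)
        for r in spotter.regions_of(n,"strip"):
            m=r["region"]; col=im[m].mean(0)
            if col[0]-col[1]<12: continue
            k=max(cv2.findContours(m.astype(np.uint8),0,1)[0],key=len)
            R=cv2.minAreaRect(k)
            print(n,round(r["confidence"],2),col.round(),m.sum(),np.round(cv2.boxPoints(R),1).tolist())
    return out
E
python3 - <<'E'
from strip import *
o=corners()
st=monitor.get_state(); print(st["tcp_pos"],st["gripper_width"],st["contact_force"],st["wrist_torque"])
t=cv2.resize(o["top"]["pixels"][150:290,240:320,::-1],None,fx=4,fy=4);s=cv2.resize(o["scene"]["pixels"][180:320,310:420,::-1],None,fx=4,fy=4)
cv2.imwrite("pics/g2.png",np.hstack([t,s]))
E
```

```text
top 0.57 [123. 103.  75.] 1101 [[263.70001220703125, 191.10000610351562], [281.8999938964844, 190.6999969482422], [283.3999938964844, 255.0], [265.1000061035156, 255.39999389648438]]
scene 0.71 [131.  97.  56.] 1051 [[345.6000061035156, 280.0], [384.3999938964844, 234.6999969482422], [398.70001220703125, 247.0], [359.8999938964844, 292.20001220703125]]
[0.41659252 0.31160407 0.09972634] 0.04981780046945485 [ 0.75571982  0.43896896 -0.32248757] [ 0.01867701 -0.05744878  0.00611104]
```

View pics/g2.png

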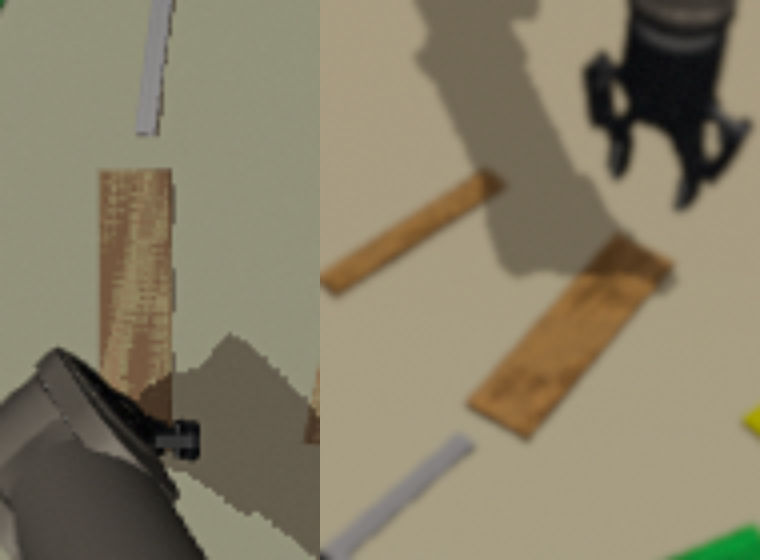

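Call:
{"api": "jog_arm", "payload": {"rows": [[[0, 0, -20], [0, 0, 0], 0.22], [[0, 0, -25], [0, 0, 0], 0.22], [[0, 0, -20], [0, 0, 0], 0.22], [[0, 1, -9], [0, 0, 0], 0.22], [[0, 0, -4], [0, 0, 0], 0.22], [[0, 0, -2], [0, 0, 0], 0.22], [[0, 0, -1], [0, 0, 0], 0.22], [[0, 0, -1], [0, 0, 0], 0.22], [[0, 0, -1], [0, 0, 0], 0.22], [[0, 0, 0], [0, 0, 0], 0.22]]}}

```text
clock: 7.0
tcp_pos: [0.417, 0.313, 0.0176]
ee_rot: [-0.024, 3.141, 0.001]
contact_force: [-0.0, -0.4, 1.0]
gripper_width: 0.0667
gripper_force: 0.0
```

Call:
{"api": "jog_arm", "payload": {"rows": [[[0, 0, -1], [0, 0, 0], 0.22], [[0, 0, -1], [0, 0, 0], 0.22], [[0, 0, -1], [0, 0, 0], 0.22], [[0, 0, 0], [0, 0, 0], 0.22]]}}

```text
clock: 7.4
tcp_pos: [0.4168, 0.3128, 0.0142]
ee_rot: [0.024, -3.141, 0.0]
contact_force: [0.1, 0.1, 0.2]
gripper_width: 0.0667
gripper_force: 0.0
```

Call:
{"api": "jog_arm", "payload": {"rows": [[[0, 0, -1], [0, 0, 0], 0.22], [[0, 0, -1], [0, 0, 0], 0.22], [[0, 0, 0], [0, 0, 0], 0.22]]}}

```text
clock: 7.7
tcp_pos: [0.4169, 0.3129, 0.0123]
ee_rot: [0.024, -3.141, 0.0]
contact_force: [-0.2, -1.2, 2.2]
gripper_width: 0.0662
gripper_force: 1.0
```

Call:
{"api": "jog_arm", "payload": {"rows": [[[0, 0, 2], [0, 0, 0], 0.22], [[0, 0, 1], [0, 0, 0], 0.27], [[0, 0, 0], [0, 0, 0], 0.31], [[0, 0, 0], [0, 0, 0], 0.35], [[0, 0, 0], [0, 0, 0], 0.4], [[0, 0, 0], [0, 0, 0], 0.4], [[0, 0, 0], [0, 0, 0], 0.4]]}}

```text
clock: 8.4
tcp_pos: [0.417, 0.3129, 0.0156]
ee_rot: [-0.024, 3.141, 0.0]
contact_force: [-0.7, -0.8, 5.5]
gripper_width: 0.0552
gripper_force: 20.5
```

Call:
{"api": "jog_arm", "payload": {"rows": [[[0, 0, 1], [0, 0, 0], 0.45], [[0, 0, 2], [0, 0, 0], 0.45], [[0, 0, 5], [0, 0, 0], 0.45], [[0, 0, 10], [0, 0, 0], 0.45], [[0, 0, 15], [0, 0, 0], 0.45], [[0, 0, 20], [0, 0, 0], 0.45], [[0, 0, 20], [0, 0, 0], 0.45], [[0, 0, 15], [0, 0, 0], 0.45], [[0, 0, 5], [0, 0, 0], 0.45], [[0, 0, 0], [0, 0, 0], 0.45], [[0, 0, 0], [0, 0, 0], 0.45]]}}

```text
clock: 9.5
tcp_pos: [0.4166, 0.3127, 0.108]
ee_rot: [0.024, -3.141, 0.001]
contact_force: [-0.1, -0.4, -0.8]
gripper_width: 0.0551
gripper_force: 21.3
```

```bash
python3 - <<'E'
from strip import *
o=corners()
st=monitor.get_state(); print(st["tcp_pos"],st["gripper_width"],st["contact_force"],st["wrist_torque"])
t=cv2.resize(o["top"]["pixels"][150:290,240:320,::-1],None,fx=4,fy=4);s=cv2.resize(o["scene"]["pixels"][180:320,310:420,::-1],None,fx=4,fy=4)
cv2.imwrite("pics/g3.png",np.hstack([t,s]))
E
```

```text
top 0.86 [133. 112.  81.] 1162 [[258.5, 252.60000610351562], [260.0, 188.5], [280.20001220703125, 189.0], [278.6000061035156, 253.10000610351562]]
scene 0.9 [131.  98.  56.] 1128 [[347.0, 259.1000061035156], [390.1000061035156, 214.39999389648438], [404.1000061035156, 227.89999389648438], [360.8999938964844, 272.6000061035156]]
[0.41651697 0.31253271 0.10756893] 0.055115931787174194 [ 0.11075643 -0.01807134 -0.18939364] [ 0.00285528  0.02233261 -0.03588307]
```

View pics/g3.png

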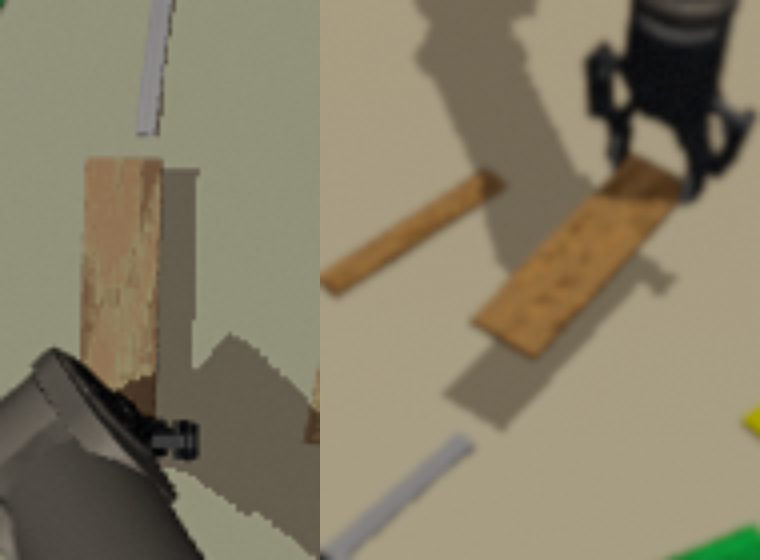

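```bash
cat >> h.py <<'E'
def tri(*L):
    A=np.zeros((3,3));b=np.zeros(3)
    for s,uv in L:
        o,d=ray(s,uv); d=d/np.linalg.norm(d); M=np.eye(3)-np.outer(d,d); A+=M; b+=M@o
    return np.linalg.solve(A,b)
E
python3 - <<'E'
from h import *
t,s=cam("top"),cam("scene")
print(tri((t,(260,188.5)),(s,(360.9,272.6))),tri((t,(280.2,189)),(s,(347,259.1))))
print(np.load("p.npy"), monitor.get_state()["clock"])
E
```

```text
[0.62755701 0.34363674 0.08921424] [0.62327635 0.28578565 0.10160065]
[ 0.61044614 -0.16199935  0.07191668] 9.8
```

Call:
{"api": "jog_arm", "payload": {"rows": [[[3, -8, 0], [0, 0, 0.005], 0.45], [[4, -18, 0], [0, 0, 0.005], 0.45], [[6, -28, 0], [0, 0, 0.005], 0.45], [[6, -30, 0], [0, 0, 0.005], 0.45], [[6, -30, 0], [0, 0, 0.005], 0.45], [[6, -30, 0], [0, 0, 0.005], 0.45], [[6, -30, 0], [0, 0, 0.005], 0.45], [[6, -30, 0], [0, 0, 0.005], 0.45], [[6, -30, -2], [0, 0, 0.005], 0.45], [[6, -30, -3], [0, 0, 0.005], 0.45], [[6, -30, -3], [0, 0, 0.005], 0.45], [[5, -22, -3], [0, 0, 0], 0.45], [[3, -12, -3], [0, 0, 0], 0.45], [[2, -6, -3], [0, 0, 0], 0.45], [[0, 0, 0], [0, 0, 0], 0.45], [[0, 0, 0], [0, 0, 0], 0.45]]}}

```text
clock: 11.4
tcp_pos: [0.4877, -0.02, 0.0912]
ee_rot: [0.113, -3.139, -0.001]
contact_force: [0.4, 0.9, -0.0]
gripper_width: 0.0549
gripper_force: 21.3
```

```bash
python3 - <<'E'
from strip import *
o=corners()
st=monitor.get_state(); print(st["clock"],st["tcp_pos"],st["ee_rot"],st["gripper_width"],st["contact_force"])
t=cv2.resize(o["top"]["pixels"][140:270,350:500,::-1],None,fx=2.6,fy=2.6);s=cv2.resize(o["scene"]["pixels"][115:245,180:330,::-1],None,fx=2.6,fy=2.6)
cv2.imwrite("pics/g4.png",np.hstack([t,s]))
E
```

```text
top 0.57 [130. 106.  76.] 902 [[369.5, 168.5], [388.29998779296875, 167.8000030517578], [390.29998779296875, 222.39999389648438], [371.5, 223.10000610351562]]
scene 0.7 [122.  88.  48.] 856 [[248.0, 226.8000030517578], [294.5, 188.3000030517578], [304.6000061035156, 200.60000610351562], [258.20001220703125, 239.10000610351562]]
11.6 [ 0.48787572 -0.02011755  0.09142246] [-1.12912255e-01  3.13942367e+00  5.22187646e-04] 0.05560702033972169 [-0.02607138  0.14902848  0.22268569]
```

View pics/g4.png

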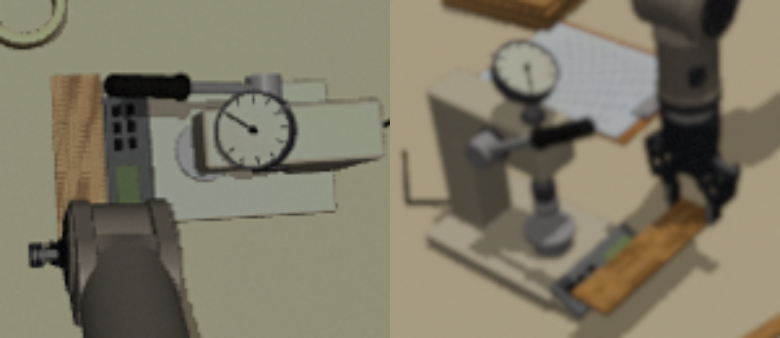

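```bash
python3 - <<'E'
from h import *
t,s=cam("top"),cam("scene")
a,b=tri((t,(369.5,168.5)),(s,(258.2,239.1))),tri((t,(388.3,167.8)),(s,(248,226.8)))
p=np.load("p.npy"); T=monitor.get_state()["tcp_pos"]
c,n=np.cos(p[2]),np.sin(p[2]); R=np.array([[c,n],[-n,c]])
print(a,b,(a+b)/2); print("tester xy: far end",R@((a+b)[:2]/2-p[:2])*1000,"tcp",R@(T[:2]-p[:2])*1000)
print(np.arctan2(*((a+b)[:2]/2-T[:2])[::-1]))
E
```

```text
[0.69880897 0.01467943 0.06693702] [ 0.69599174 -0.03652904  0.08669595] [ 0.69740035 -0.0109248   0.07681649]
tester xy: far end [ 97.58486424 144.43597053] tcp [-112.07088154  149.94243719]
0.04565839583061685
```

Call:
{"api": "jog_arm", "payload": {"rows": [[[1, -6, 0], [0, 0, 0.01], 0.45], [[1, -12, 0], [0, 0, 0.01], 0.45], [[1, -15, 0], [0, 0, 0], 0.45], [[1, -18, 0], [0, 0, 0], 0.45], [[1, -18, 0], [0, 0, 0], 0.45], [[1, -18, 0], [0, 0, 0], 0.45], [[1, -18, 0], [0, 0, 0], 0.45], [[1, -15, 0], [0, 0, 0], 0.45], [[1, -12, 0], [0, 0, 0], 0.45], [[1, -10, 0], [0, 0, 0], 0.45], [[1, -6, 0], [0, 0, 0], 0.45], [[0, 0, 0], [0, 0, 0], 0.45], [[0, 0, 0], [0, 0, 0], 0.45]]}}

```text
clock: 13.0
tcp_pos: [0.4989, -0.1686, 0.0912]
ee_rot: [0.142, -3.138, -0.001]
contact_force: [0.8, -0.4, -0.0]
gripper_width: 0.0551
gripper_force: 21.3
```

```bash
python3 - <<'E'
from strip import *
o=corners()
p=np.load("p.npy"); st=monitor.get_state(); T=st["tcp_pos"]
c,n=np.cos(p[2]),np.sin(p[2]); R=np.array([[c,n],[-n,c]])
print("tcp",R@(T[:2]-p[:2])*1000,T,st["contact_force"])
t=cv2.resize(o["top"]["pixels"][150:240,390:490,::-1],None,fx=4,fy=4);s=cv2.resize(o["scene"]["pixels"][155:245,190:290,::-1],None,fx=4,fy=4)
cv2.imwrite("pics/g5.png",np.hstack([t,s]))
E
```

```text
top 0.89 [117.  94.  68.] 654 [[419.0, 176.0], [439.0, 176.0], [439.0, 229.0], [419.0, 229.0]]
scene 0.74 [109.  78.  44.] 687 [[215.8000030517578, 209.5], [260.29998779296875, 172.39999389648438], [269.20001220703125, 183.0], [224.60000610351562, 220.10000610351562]]
tcp [-111.72094153    1.59207221] [ 0.49889958 -0.16843907  0.09128115] [-0.23570053 -0.02391704 -1.05909631]
```

View pics/g5.png

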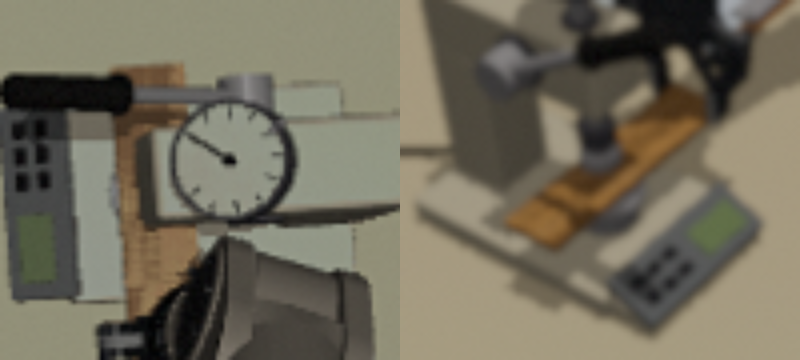

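Call:
{"api": "jog_arm", "payload": {"rows": [[[0, 0, -3], [0, 0, 0], 0.45], [[0, 0, -3], [0, 0, 0], 0.45], [[0, 0, -3], [0, 0, 0], 0.45], [[0, 0, -2], [0, 0, 0], 0.45], [[0, 0, -1], [0, 0, 0], 0.45], [[0, 0, 0], [0, 0, 0], 0.45]]}}

```text
clock: 13.8
tcp_pos: [0.4988, -0.1691, 0.0791]
ee_rot: [0.142, -3.138, -0.0]
contact_force: [0.9, 0.6, 0.5]
gripper_width: 0.0553
gripper_force: 21.3
```

Call:
{"api": "jog_arm", "payload": {"rows": [[[0, 0, -1], [0, 0, 0], 0.45], [[0, 0, -1], [0, 0, 0], 0.45], [[0, 0, -1], [0, 0, 0], 0.45], [[0, 0, 0], [0, 0, 0], 0.45], [[0, 0, 0], [0, 0, 0], 0.45]]}}

```text
clock: 14.3
tcp_pos: [0.4989, -0.1691, 0.0763]
ee_rot: [-0.142, 3.138, 0.0]
contact_force: [0.4, 0.8, -0.4]
gripper_width: 0.055
gripper_force: 21.3
```

```bash
python3 - <<'E'
from h import *
st=monitor.get_state(); print(st["clock"],st["contact_force"],st["wrist_torque"],st["tcp_pos"])
E
```

```text
14.3 [ 0.39482847  0.78563496 -0.38159883] [0.05470675 0.00153923 0.00724132] [ 0.49888687 -0.16913828  0.07631641]
```

Call:
{"api": "jog_arm", "payload": {"rows": [[[0, 0, -1], [0, 0, 0], 0.45], [[0, 0, 0], [0, 0, 0], 0.45], [[0, 0, 0], [0, 0, 0], 0.33], [[0, 0, 0], [0, 0, 0], 0.3], [[0, 0, 0], [0, 0, 0], 0.26], [[0, 0, 0], [0, 0, 0], 0.22], [[0, 0, 0], [0, 0, 0], 0.2], [[0, 0, 0], [0, 0, 0], 0.2]]}}

```text
clock: 15.1
tcp_pos: [0.4989, -0.1691, 0.0753]
ee_rot: [0.142, -3.138, -0.0]
contact_force: [-0.8, 0.1, 0.2]
gripper_width: 0.0682
gripper_force: 0.0
```

```bash
python3 - <<'E'
from strip import *
corners(); print(monitor.get_state()["contact_force"])
E
```

```text
top 0.86 [112.  88.  62.] 590 [[417.5, 175.39999389648438], [435.1000061035156, 174.5], [437.79998779296875, 227.3000030517578], [420.20001220703125, 228.1999969482422]]
top 0.16 [132. 111.  81.] 526 [[315.0, 259.79998779296875], [326.79998779296875, 200.8000030517578], [336.1000061035156, 202.60000610351562], [324.29998779296875, 261.70001220703125]]
scene 0.73 [102.  73.  40.] 714 [[215.89999389648438, 212.6999969482422], [260.8999938964844, 176.6999969482422], [270.0, 188.0], [225.0, 224.0]]
[0.31051601 1.25679741 0.74880943]
```

Call:
{"api": "jog_arm", "payload": {"rows": [[[0, 0, 2], [0, 0, 0], 0.2], [[0, 0, 5], [0, 0, 0], 0.2], [[0, 0, 10], [0, 0, 0], 0.2], [[0, 0, 15], [0, 0, 0], 0.2], [[0, 0, 20], [0, 0, 0], 0.2], [[0, 5, 15], [0, 0, 0], 0.2], [[0, 20, 5], [0, 0, 0], 0.2], [[0, 35, 5], [0, 0, 0], 0.2], [[0, 40, 5], [0, 0, 0], 0.2], [[0, 40, 15], [0, 0, 0], 0.3], [[5, 35, 25], [0, 0, 0], 0.3], [[10, 20, 35], [0, 0, 0], 0.3], [[15, 5, 35], [0, 0, 0], 0.3], [[20, 0, 35], [0, 0, 0], 0.3], [[20, 0, 25], [0, 0, 0], 0.3], [[10, 0, 10], [0, 0, 0], 0.3], [[0, 0, 0], [0, 0, 0], 0.3]]}}

```text
clock: 17.0
tcp_pos: [0.5805, 0.0309, 0.3398]
ee_rot: [-0.141, 3.134, 0.001]
contact_force: [-0.5, 0.4, 0.0]
gripper_width: 0.0598
gripper_force: 0.0
```

```bash
python3 - <<'E'
from strip import *
o=corners(); st=monitor.get_state(); print(st["clock"],st["tcp_pos"],np.round(st["qpos"],2))
t,s=o["top"],o["scene"]
L=[]
for n in("top","scene"):
    for q in("handle","lever"):
        for r in spotter.regions_of(n,q)[:1]:
            R=cv2.minAreaRect(np.argwhere(r["region"])[:,::-1].astype(np.float32)); print(n,q,r["confidence"],r["location"],np.round(cv2.boxPoints(R)).tolist())
p=np.load("p.npy")
E
```

```text
top 0.93 [118.  94.  66.] 799 [[417.5, 177.3000030517578], [435.5, 176.39999389648438], [438.70001220703125, 238.5], [420.6000061035156, 239.39999389648438]]
scene 0.96 [118.  87.  50.] 722 [[216.3000030517578, 213.1999969482422], [260.1000061035156, 174.10000610351562], [270.0, 185.1999969482422], [226.3000030517578, 224.1999969482422]]
17.2 [0.57760741 0.03073916 0.33638989] [-0.21  0.25  0.06  1.69 -0.02  1.21  1.51]
top handle 0.88 [169.6, 431.8] [[411.0, 167.0], [458.0, 167.0], [458.0, 178.0], [411.0, 178.0]]
top lever 0.56 [176.7, 431.5] [[412.0, 168.0], [458.0, 166.0], [458.0, 176.0], [412.0, 178.0]]
scene handle 0.69 [168.7, 228.2] [[206.0, 169.0], [254.0, 152.0], [259.0, 166.0], [211.0, 182.0]]
scene lever 0.74 [168.3, 233.6] [[206.0, 169.0], [255.0, 153.0], [259.0, 166.0], [211.0, 182.0]]
```

```bash
python3 - <<'E'
from h import *
t,s=cam("top"),cam("scene"); p=np.load("p.npy")
c,n=np.cos(p[2]),np.sin(p[2]); R=np.array([[c,n],[-n,c]])
for uv in((417.5,177.3),(435.5,176.4),(438.7,238.5),(420.6,239.4)): print(np.round(R@(onz(t,uv,.067)[:2]-p[:2])*1000,1))
C={}
for k,nme,box in((t,"top",(160,185,385,425)),(s,"scene",(150,182,225,270))):
    r0,r1,c0,c1=box; im=k["pixels"][r0:r1,c0:c1].max(2); m=(im<50).astype(np.uint8)
    nn,lab,stt,cen=cv2.connectedComponentsWithStats(m); i=1+np.argmax(stt[1:,4]); print(nme,stt[i],cen[i]+[c0,r0]); C[nme]=cen[i]+[c0,r0]
    pts=np.argwhere(lab==i)[:,::-1].astype(np.float32)+[c0,r0]; print(cv2.minAreaRect(pts.astype(np.float32)))
w=tri((t,C["top"]),(s,C["scene"])); print(w,R@(w[:2]-p[:2])*1000)
print("from top at z286",onz(t,C["top"],.286))
E
```

```text
[63.1 30.2]
[ 63. -25.]
[-125.4  -21.7]
[-125.    33.3]
top [ 26   9  12  10 101] [416.86138614 173.25742574]
((416.5, 173.5), (9.0, 11.0), 90.0)
scene [  7   9  26  14 169] [243.86390533 165.79881657]
((244.9807586669922, 163.90386962890625), (12.74754810333252, 23.92616844177246), 78.69007110595703)
[ 0.65023987 -0.08499763  0.27428564] [45.22380939 73.94330998]
from top at z286 [ 0.65358449 -0.0887864   0.286     ]
```

Call:
{"api": "jog_arm", "payload": {"rows": [[[0, 0, 10], [0, 0, -0.1], 0.3], [[5, 0, 14], [0, 0, -0.14], 0.3], [[8, 0, 10], [0, 0, -0.14], 0.3], [[8, 0, 0], [0, 0, -0.14], 0.3], [[8, 0, 0], [0, 0, -0.14], 0.3], [[8, 0, 0], [0, 0, -0.14], 0.3], [[8, 0, 0], [0, 0, -0.14], 0.3], [[8, -5, 0], [0, 0, -0.14], 0.3], [[8, -10, 0], [0, 0, -0.14], 0.3], [[8, -15, 0], [0, 0, -0.14], 0.3], [[5, -20, 0], [0, 0, -0.14], 0.3], [[3, -20, 0], [0, 0, -0.1], 0.3], [[0, -12, 0], [0, 0, 0], 0.3], [[0, -4, 0], [0, 0, 0], 0.3], [[0, 0, 0], [0, 0, 0], 0.3], [[0, 0, 0], [0, 0, 0], 0.3]]}}

```text
clock: 19.1
tcp_pos: [0.6559, -0.0538, 0.3713]
ee_rot: [-2.149, -2.29, -0.001]
contact_force: [0.8, -0.9, -0.7]
gripper_width: 0.0601
gripper_force: 0.0
```

Call:
{"api": "jog_arm", "payload": {"rows": [[[0, 0, -15], [0, 0, 0], 0.3], [[0, 0, -20], [0, 0, 0], 0.3], [[0, 0, -20], [0, 0, 0], 0.3], [[0, 0, -15], [0, 0, 0], 0.3], [[0, 0, -8], [0, 0, 0], 0.3], [[0, 0, -4], [0, 0, 0], 0.3], [[0, 0, 0], [0, 0, 0], 0.45], [[0, 0, 0], [0, 0, 0], 0.55], [[0, 0, 0], [0, 0, 0], 0.6], [[0, 0, 0], [0, 0, 0], 0.64]], "squeeze": 35}}

```text
clock: 20.1
tcp_pos: [0.656, -0.0552, 0.29]
ee_rot: [2.152, 2.288, 0.001]
contact_force: [-0.2, -0.7, 1.4]
gripper_width: 0.0306
gripper_force: 0.2
```

Call:
{"api": "jog_arm", "payload": {"rows": [[[0, 0, 0], [0, 0, 0], 0.67], [[0, 0, 0], [0, 0, 0], 0.7], [[0, 0, 0], [0, 0, 0], 0.73], [[0, 0, 0], [0, 0, 0], 0.8], [[0, 0, 0], [0, 0, 0], 0.8]]}}

```text
clock: 20.6
tcp_pos: [0.6529, -0.0545, 0.2888]
ee_rot: [-2.148, -2.284, 0.006]
contact_force: [-12.2, 0.4, 4.6]
gripper_width: 0.0231
gripper_force: 33.9
```

```bash
python3 - <<'E'
from h import *
st=monitor.get_state(); print(st["clock"],st["tcp_pos"],st["contact_force"],st["wrist_torque"],st["gripper_width"],st["gripper_force"])
E
```

```text
20.6 [ 0.65288334 -0.05449798  0.28875344] [-12.23266613   0.39297307   4.55583664] [0.31053321 2.28384153 0.21131396] 0.023054806011721236 33.926710188388824
```

Call:
{"api": "jog_arm", "payload": {"rows": [[[-2, 0, 0], [0, 0, 0], 0.8], [[-2, 0, 0], [0, 0, 0], 0.8], [[0, 4, -7], [-0.035, -0.0025, 0], 0.8], [[0, 4, -8], [-0.035, -0.0025, 0], 0.8], [[-1, 3, -8], [-0.035, -0.0025, 0], 0.8], [[0, 3, -8], [-0.035, -0.0025, 0], 0.8], [[0, 3, -8], [-0.035, -0.0025, 0], 0.8], [[0, 2, -8], [-0.035, -0.0025, 0], 0.8], [[0, 0, 0], [0, 0, 0], 0.8]]}}

```text
clock: 21.5
tcp_pos: [0.6511, -0.0349, 0.2418]
ee_rot: [2.038, 2.172, -0.214]
contact_force: [-2.9, 2.2, 4.5]
gripper_width: 0.0229
gripper_force: 35.3
```

Call:
{"api": "jog_arm", "payload": {"rows": [[[0, 2, -8], [-0.035, -0.0025, 0], 0.8], [[-1, 1.5, -8], [-0.035, -0.0025, 0], 0.8], [[0, 1, -8.5], [-0.035, -0.0025, 0], 0.8], [[0, 1, -8.5], [-0.035, -0.0025, 0], 0.8], [[0, 0, -8.5], [-0.035, -0.0025, 0], 0.8], [[0, 0, -5], [-0.02, -0.0015, 0], 0.8], [[0, 0, 0], [0, 0, 0], 0.8]]}}

```text
clock: 22.2
tcp_pos: [0.6507, -0.0297, 0.1959]
ee_rot: [1.928, 2.053, -0.391]
contact_force: [-0.4, 3.7, 5.0]
gripper_width: 0.0231
gripper_force: 35.3
```

```bash
cat > dial.py <<'E'
from h import *
p=np.load("p.npy")
def W(q):
    c,sn=np.cos(p[2]),np.sin(p[2]); x,y,z=np.array(q)/1000
    return np.array([p[0]+c*x-sn*y,p[1]+sn*x+c*y,z])
def read(n,drop,N=360,S=400):
    """rectify the dial face (given ram drop mm) and return image + pointer angle cw from 12 o'clock"""
    s=cam(n); k=3.0
    g=np.zeros((241,241,2),np.float32)
    for i in range(241):
        for j in range(241):
            u,v=(j-120)/k,(120-i)/k   # u right seen from front (viewer at +y looking -y => right = -x), v up the face (away from front)
            g[i,j]=proj(s,W((-u,-v*np.cos(.5),306-drop+v*np.sin(.5))))
    return s,cv2.remap(s["pixels"],g[...,0],g[...,1],cv2.INTER_CUBIC)
def pointer(im,cx=120,cy=120):
    gr=im.max(2).astype(np.float32); a=np.arange(-180,180,1.0); v=[]
    for d in np.radians(a):
        r=np.arange(24,62); x=(cx+r*np.sin(d)).astype(np.float32); y=(cy-r*np.cos(d)).astype(np.float32)
        v.append(cv2.remap(gr,x[None],y[None],cv2.INTER_LINEAR).mean())
    v=np.array(v); i=v.argmin(); w=np.clip(np.median(v)-v,0,None)*(np.abs((a-a[i]+180)%360-180)<12)
    ang=a[i]+(w*((a-a[i]+180)%360-180)).sum()/w.sum()
    return ang,(np.radians(ang)+2.5)%(2*np.pi)*10,v.min(),np.median(v)
E
python3 - <<'E'
from dial import *
st=monitor.get_state(); print(st["clock"],st["tcp_pos"],st["ee_rot"],st["contact_force"],np.round(st["qpos"],2))
O=[]
for n in("top","scene"):
    s,im=read(n,40*0.57); print(n,pointer(im)); O.append(im); save(s,"d_"+n+".png")
cv2.imwrite("pics/d1.png",cv2.resize(np.hstack(O)[:,:,::-1],None,fx=1.6,fy=1.6))
E
```

```text
22.2 [ 0.65065618 -0.02971627  0.1958589 ] [ 1.92839776  2.05265444 -0.39092069] [-0.44233303  3.68065753  4.97256444] [-0.56  0.55  0.46  1.72  0.21  0.97 -0.22]
top (np.float64(-142.08913474503913), np.float64(0.20076767389193506), np.float32(51.354774), np.float32(152.25739))
scene (np.float64(-149.13431110707393), np.float64(61.80300550667596), np.float32(127.93927), np.float32(164.35428))
```

Call:
{"api": "jog_arm", "payload": {"rows": [[[0, 0, -4], [-0.02, -0.0015, 0], 0.8], [[0, 0, -4], [-0.02, -0.0015, 0], 0.8], [[0, 0, -4], [-0.01, 0, 0], 0.8], [[0, -1, -4], [-0.01, 0, 0], 0.8], [[0, 0, 0], [0, 0, 0], 0.8], [[0, 0, 0], [0, 0, 0], 0.8]]}}

```text
clock: 22.9
tcp_pos: [0.6508, -0.0309, 0.1803]
ee_rot: [1.894, 2.015, -0.443]
contact_force: [-0.2, 5.1, 5.8]
gripper_width: 0.0232
gripper_force: 35.5
```

```bash
cat > rd.py <<'E'
from dial import *
st=monitor.get_state(); th=np.arctan2(st["tcp_pos"][2]-.2,.1685); phi=.554-th
print(st["clock"],st["tcp_pos"],st["contact_force"],"phi",phi)
s,im=read("top",40*min(phi,.63)+ (0 if phi<.63 else 40*(phi-.63))); print(pointer(im)); cv2.imwrite("pics/last.png",cv2.resize(im[:,:,::-1],None,fx=2,fy=2))
E
python3 rd.py
```

```text
22.9 [ 0.65075914 -0.030896    0.18034936] [-0.21492787  5.13490606  5.78432481] phi 0.670096578127424
(np.float64(-101.92069341057419), np.float64(7.211483240697916), np.float32(40.355057), np.float32(152.89053))
```

Call:
{"api": "jog_arm", "payload": {"rows": [[[0, -0.5, -2], [-0.01, 0, 0], 0.8], [[0, -0.5, -2], [-0.01, 0, 0], 0.8], [[0, -0.5, -2], [-0.01, 0, 0], 0.8], [[0, -0.5, -2], [-0.01, 0, 0], 0.8], [[0, 0, 0], [0, 0, 0], 0.8], [[0, 0, 0], [0, 0, 0], 0.8]]}}

```text
clock: 23.55
tcp_pos: [0.6508, -0.0321, 0.1724]
ee_rot: [1.87, 1.992, -0.478]
contact_force: [-1.4, 8.3, 7.2]
gripper_width: 0.0235
gripper_force: 35.6
```

```bash
python3 rd.py
```

```text
23.55 [ 0.65084632 -0.03206423  0.17236253] [-1.40333857  8.26629368  7.19300517] phi 0.71657302266554
(np.float64(-59.9288138294948), np.float64(14.54044881860604), np.float32(24.724096), np.float32(152.80057))
```

Call:
{"api": "jog_arm", "payload": {"rows": [[[0, 0.5, -1.5], [-0.005, 0, 0], 0.8], [[0, 0.5, -1.5], [-0.005, 0, 0], 0.8], [[0, 0.5, -1], [-0.005, 0, 0], 0.8], [[0, 0, 0], [0, 0, 0], 0.8], [[0, 0, 0], [0, 0, 0], 0.8]]}}

```text
clock: 24.1
tcp_pos: [0.6509, -0.0325, 0.1691]
ee_rot: [1.862, 1.98, -0.494]
contact_force: [-0.0, 3.8, 8.5]
gripper_width: 0.023
gripper_force: 35.7
```

```bash
python3 rd.py
```

```text
24.1 [ 0.65090443 -0.03254004  0.1691161 ] [-0.02373072  3.84099778  8.48731328] phi 0.735275164672223
(np.float64(-43.46209572692386), np.float64(17.4144332974822), np.float32(31.755192), np.float32(153.03592))
```

Call:
{"api": "jog_arm", "payload": {"rows": [[[0, 0, -1], [-0.005, 0, 0], 0.8], [[0, 0, -1], [-0.005, 0, 0], 0.8], [[0, 0, -0.8], [0, 0, 0], 0.8], [[0, 0, 0], [0, 0, 0], 0.8], [[0, 0, 0], [0, 0, 0], 0.8], [[0, 0, 0], [0, 0, 0], 0.8]]}}

```text
clock: 24.75
tcp_pos: [0.651, -0.033, 0.1666]
ee_rot: [1.856, 1.973, -0.503]
contact_force: [0.1, 3.3, 9.3]
gripper_width: 0.023
gripper_force: 35.7
```

```bash
python3 rd.py; python3 -c "
import cv2,numpy as np
from h import *
s=cam('top');t=cam('scene')
d=cv2.resize(cv2.imread('pics/last.png'),(360,360)); a=cv2.resize(t['pixels'][135:235,190:290,::-1],(360,360),interpolation=cv2.INTER_CUBIC)
cv2.imwrite('pics/fin.png',np.hstack([d,a]))"
```

```text
24.75 [ 0.65095823 -0.03302729  0.16663897] [0.06949929 3.304353   9.33173152] phi 0.7494604939800538
(np.float64(-29.778578219307857), np.float64(19.80265763510408), np.float32(53.071545), np.float32(153.38365))
```

View pics/fin.png

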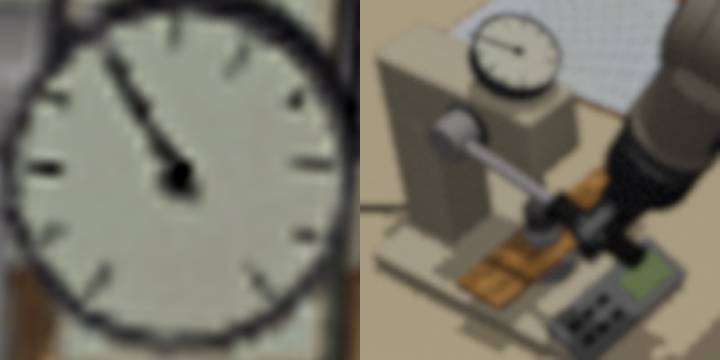

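Call:
{"api": "jog_arm", "payload": {"rows": [[[0, 0, -0.2], [0, 0, 0], 0.8], [[0, 0, 0], [0, 0, 0], 0.8], [[0, 0, 0], [0, 0, 0], 0.8], [[0, 0, 0], [0, 0, 0], 0.8], [[0, 0, 0], [0, 0, 0], 0.8], [[0, 0, 0], [0, 0, 0], 0.8], [[0, 0, 0], [0, 0, 0], 0.8]]}}

```text
clock: 25.6
tcp_pos: [0.651, -0.0331, 0.1665]
ee_rot: [1.856, 1.973, -0.503]
contact_force: [-0.2, 2.5, 10.7]
gripper_width: 0.0231
gripper_force: 35.7
```

```bash
python3 rd.py && python3 -c "
from h import *
print(order.job_done())"
```

```text
25.6 [ 0.65097397 -0.03305579  0.16645539] [-0.23576924  2.50526703 10.72442283] phi 0.7505086596106469
(np.float64(-29.114205206825403), np.float64(19.9186126003962), np.float32(52.751106), np.float32(153.34128))
the job is handed in; nothing more can be done
None
```

The job is handed in at 25.6 s: the wide strip lies flat on the anvil with the foot wholly on it, and the gripper is still holding the lever with the pointer at about 19.9 N. The first grasp slipped, with the fingertips pressing on the strip or bench at about 24 N before a second grasp held; no picture shows any damage.

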